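Tip a portion of chocolate balls into a tub and snap the lid on

TASK

Push the steel tipping bucket's lever bar down past its latch until all three chocolate balls have gone down the chute into the white tub, then let the bucket swing back home until it is latched again. Then take the lid from the counter and press it down onto the tub until it snaps fully home, flush on the rim all round. Leave the tub standing in its place on the stand, and do not shift or tip the jar, carton and tin.

Things in the scene. Friction and masses are not known exactly. Their poses are not given: they have to be found in the camera images.
- stand: Fixed metal portioning stand, origin: centre of its underside. Base plate 210 (x) x 8 mm, y -190 to 170. Two uprights at x +-94, y 100 mm, 258 tall, carry the bucket. A 176 mm wide chute with 34 mm side walls slopes down towards -y from (y 85, z 171) to its lip (y -20, z 112); the tub stands just beyond the lip, between guides 10 mm tall.
- pivot (a point): Fixed point on the stand: centre of the bucket's hinge axis, which runs along the stand's x, at stand (0, 100, 240) mm.
- bucket (a joint): Tipping steel trough, 164 mm long, about 95 x 70 in section. 0 = home, mouth up, latched; grows as it tips towards the stand's -y over the chute, to a stop at 1.5 rad. Balls roll out from about 1.1: tip to 1.4, wait 1 s. Let go, a spring swings it back through the latch, which acts in the first 0.2 rad only. Pushing the bar down takes 10 to 15 N at the latch, then 5 to 10 N.
- push_bar (a point): Middle of the free part of the bucket's lever bar: round, 14 mm thick, along the stand's x from -130 to -205 mm (this point -165), on the robot's side, nothing under it; push it down from above, following it. At bucket angle q it is y = -90 cos(0.785 - q), z = 90 sin(0.785 - q) mm from the pivot (at home 64 mm towards -y and 64 above; 304 over the counter).
- tub: White open tub, 168 (x) x 128 (y) x 65 mm tall, walls 3 mm, loose, 150 g, in its place on the stand with its axes parallel to the stand's. Origin: centre of its underside. A sprung catch bulges 6 mm from the middle of each short wall (x = +-84 mm), 16 mm below the rim.
- tub_place (a point): Fixed point on the stand's base plate, 8 mm above the counter, at stand (0, -105, 8) mm: where the centre of the tub's underside belongs.
- lid: White lid 178 (x) x 138 (y) mm, 90 g, skirt 25 mm deep flaring to 186 x 146, lying skirt down. Origin: centre of the underside of its 3 mm top sheet (home: 65 mm above the tub's origin). On top, along x, a grip bar 84 long, 18 wide, its top 31 mm above the origin. Fits either way round, 2 mm play. Rests 11 mm high on the catches until pressed with 6 to 12 N, then snaps.
- ball_1: Hollow dark chocolate ball, 48 mm across, about 35 g, in the bucket at the start. Origin: its centre.
- ball_2: As ball_1, the middle one in the bucket.
- ball_3: As ball_1.
- jar: Bystander: capped brown jar, 72 mm across, 110 tall. Origin: centre of its underside.
- carton: Bystander: cardboard box 100 x 70 x 90 mm. Origin: centre of its underside.
- tin: Bystander: brass-coloured can, 76 mm across, 90 tall. Origin: centre of its underside.
There are look-alikes about, which are no part of the job. Leave any brown look-alike of the lid alone. Leave any turquoise look-alike of the ball_2 alone.

How it is judged (in metres and radians):
On the way, in this order (a step that is already met when the one before it is completed fails the run):
1. the bucket is pushed past its latch and tipped over (more than 1.1 rad) (value of joint bucket above 1.1 rad), for 0.05 s.
2. the three balls are in the tub and the bucket has swung back home (value of joint bucket below 0.06 rad and x of ball_1 in the frame of tub between -0.084 and 0.084 m and y of ball_1 in the frame of tub between -0.064 and 0.064 m and z of ball_1 in the frame of tub between 0 and 0.045 m and x of ball_2 in the frame of tub between -0.084 and 0.084 m and y of ball_2 in the frame of tub between -0.064 and 0.064 m and z of ball_2 in the frame of tub between 0 and 0.045 m and x of ball_3 in the frame of tub between -0.084 and 0.084 m and y of ball_3 in the frame of tub between -0.064 and 0.064 m and z of ball_3 in the frame of tub between 0 and 0.045 m), for 0.2 s.
3. the lid is snapped onto the tub (z of lid in the frame of tub between 0.0625 and 0.0672 m and horizontal distance between lid and tub below 0.006 m and angle between the x axis of lid and the x axis of tub, either way round below 0.08 rad and angle between lid's own z axis and vertical below 0.05 rad), for 0.2 s.
At the end, for the whole second after the job is handed in: All three balls lie in the tub; the bucket is home (within 0.06 rad); the tub stands upright within 8 mm of its place; the lid is snapped home on the tub, its seating face within about 2 mm of the rim, centred within 6 mm, square within 0.08 rad and level within 0.05 rad; everything at rest (all of step 2 and all of step 3 and distance between tub and tub_place below 0.008 m and angle between tub's own z axis and vertical below 0.05 rad and linear speed of lid below 0.02 m/s and linear speed of each of ball_1, ball_2, ball_3 below 0.05 m/s); the robot touches nothing.
It fails at once if the jar is shifted more than 30 mm or tipped (distance of jar from where it was at the start of the episode above 0.03 m or angle between jar's own z axis and vertical above 0.4 rad).
It fails at once if the carton is shifted more than 30 mm or tipped (distance of carton from where it was at the start of the episode above 0.03 m or angle between carton's own z axis and vertical above 0.4 rad).
It fails at once if the tin is shifted more than 30 mm or tipped (distance of tin from where it was at the start of the episode above 0.03 m or angle between tin's own z axis and vertical above 0.4 rad).
It also fails if it takes over 61 s, if anything falls off the work surface, if the arm or the gripper's body presses on something with over 40 N, if the wrist force passes 120 N, or if a joint passes its speed limit or range.

ROBOT

A 6-joint arm with a two-finger parallel gripper is mounted at the origin on the work surface. World frame = base frame: x ahead of the robot, y to its left, z up, the work surface at z = 0. Lengths are in mm, angles in rad, forces in N, time in s.
With the tool pointing down it reaches from about 425 to 950 mm from the base axis. Payload 3.5 kg.
Tool frame: the origin (TCP) lies between the finger pads; the fingertips stand 19 mm ahead of it and the grasp point (between the pads) is the TCP (tips_ahead is the distance from the TCP to the fingertips, in mm); x points along the fingers, y is the direction in which the jaws open and shut, and the axes are right-handed (so a half turn about x gives the same grasp; the last joint's range is limited). The gripper opens to 85 mm and grips with 20 to 120 N. Pads are 22 mm wide; open, the fingers measure 114 mm over their backs; the gripper's body (76 mm by 85 mm) begins 54 mm behind the grasp point. The pads swing forward as they close: fully open they stand 13 mm farther back than shut.
Start: joints at [1.011, 0.286, 1.577, -0, 1.279, -0.15], TCP at [268.901, 619.111, 250.325] pointing down, gripper open.
Joint ranges: [-2.77, 2.77], [-0.9, 2.22], [0.21, 2.48], [-1.53, 4.67], [0.24, 2.81], [-2.84, 2.84]. Speed limits (rad/s): [2.79, 2.79, 3.14, 3.14, 3.14, 3.14].

INTERFACE

Orientations are given as a unit quaternion [w, x, y, z].
In Python, from workcell import sense, snapshot, close_job, tips_ahead gives the robot as it stands. The module is installed in compiled form; this text tells all that it offers.
- The arm moves only by the tool drive_tool, never from a script. Its argument "series" is a list of rows, each a list of 7 numbers: the shift along the tool's x, y, z in cm, then the turn, a rotation vector about the tool's x, y, z in degrees, then the opening, from 0 (shut) to 1 (fully open). In form: [[tx, ty, tz, ax, ay, az, fingers], ...]. A call has exactly 8 rows; each row is the pose to reach, as a shift and turn from the pose measured when the call began, along the tool's axes at that moment; what a row does not reach only later rows make up. A row lasts 1/8 s, in which the tool goes at most 62.5 mm and 10.7 degrees, less where a joint would pass 70% of its speed; a pose out of reach is approached as far as the arm can. A call with a gripper value outside its range is refused whole. The fingers move at their own pace and stop on an object; "newtons" is the grip in N (left out, the last holds). Time passes only in rows, so rows that repeat a pose let the fingers close, or fill a call up. It gives the time, the measured TCP pose, the force and the opening at its end, in the units of the state.
- sense(): the state, without advancing time (a new reading comes with each control period).
- snapshot(name): name is "scene" or "top"; returns a dict with "frame" (400x640x3 uint8, red, green, blue), "depth" (400x640 float32, mm along the optical axis (not along the pixel's ray), 0 where there is no reading), "intrinsics" (3x3 intrinsics, pixels), "origin" and "orientation" of the camera in the world. Camera axes: x right, y down, z forward; pixel columns grow to the right and rows downward; lengths in mm; the calibration is good to about 2 mm. A picture is of the moment at which its call begins.
- close_job(): hands the job in, once; it reports no verdict.
The state is a dict: "time_s": time; "joint_pos": joint angles; "qvel": joint speeds; "joint_torque": joint torques, N m; "tool_pos": TCP position; "ee_rot": TCP orientation; "ft_force": force on the tool from outside, world axes, zero at the start; "wrist_torque": the same for the moment, N m; "finger_gap": opening from 0.0 (shut) to 1.0 (fully open).
Only numpy, scipy, OpenCV 4.12 (cv2) and the standard library are available. Lean on these libraries where they do the work, as an engineer would, in place of code of your own. Each camera call takes 0.05 s, during which the arm holds its last target. There are 200 camera calls.

## Working session

There is one attempt and no reset: what is moved stays moved. The work goes in short steps, Python scripts to look and compute and a tool call to move; the robot and the scene stay as the last step left them, time stands still between calls to the robot, and variables do not carry over. Pictures are saved under pics/ and viewed, about 8 in all and at most 12, crops included, and the job is handed in when it is done.

Besides the shell and the picture viewer there is one more tool, called by a JSON object that holds its "method" and its "body". drive_tool: Moves the arm, as the interface text tells. Its arguments: {"type":"object","properties":{"series":{"type":"array","items":{"type":"array","items":{"type":"number"}}},"newtons":{"type":"number"}},"required":["series"]}

```bash
mkdir -p pics; cat > h.py <<'E'
import numpy as np, cv2
from scipy.spatial.transform import Rotation as R
from workcell import sense, snapshot, close_job, tips_ahead
def rot(q): return R.from_quat([q[1],q[2],q[3],q[0]])
def cloud(s):
    K=np.array(s["intrinsics"]);d=s["depth"];v,u=np.mgrid[:d.shape[0],:d.shape[1]]
    p=np.stack([(u-K[0,2])/K[0,0]*d,(v-K[1,2])/K[1,1]*d,d],-1)
    return p@rot(s["orientation"]).as_matrix().T+np.array(s["origin"])
def save(s,n): cv2.imwrite(f"pics/{n}.png",cv2.cvtColor(s["frame"],cv2.COLOR_RGB2BGR))
def delta(target,Rt=None):
    st=sense();r=rot(st["ee_rot"]);t=r.inv().apply(np.array(target)-st["tool_pos"])/10
    a=np.zeros(3) if Rt is None else np.degrees((r.inv()*Rt).as_rotvec())
    return np.round(t,2),np.round(a,1)
E
python3 - <<'E'
from h import *
import pickle
for n in("scene","top"):
    s=snapshot(n);save(s,n+"0");pickle.dump(s,open(n+"0.pkl","wb"));print(n,s["origin"],s["orientation"],np.array(s["intrinsics"]).tolist())
st=sense();print(st["tool_pos"],rot(st["ee_rot"]).as_matrix().round(3),tips_ahead,st["time_s"],st["ft_force"])
E
```

```text
scene [1568.44802329 -736.5167923  1008.44302941] [-0.41998019  0.77439319  0.40933549 -0.23743691] [[410.757187991458, 0.0, 319.2491362363237], [0.0, 410.757187991458, 194.84149073710495], [0.0, 0.0, 1.0]]
top [ 312.32040152  -53.92193012 1270.99416821] [ 0.05688355 -0.69829801  0.70959751 -0.07493678] [[362.1988505079305, 0.0, 323.1996285422537], [0.0, 362.1988505079305, 196.5000566303539], [0.0, 0.0, 1.0]]
[268.62987006 618.64588311 249.0753917 ] [[-0.001  0.398  0.917]
 [-0.002  0.917 -0.398]
 [-1.    -0.002 -0.   ]] 19.0 0.1 [-0.1224353   0.30993839  0.06914831]
```

View pics/scene0.png

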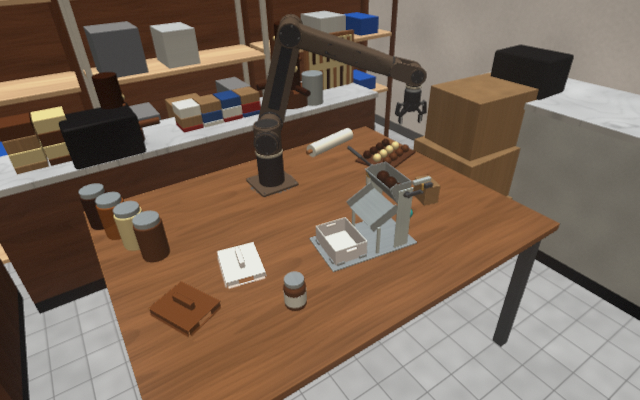

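View pics/top0.png

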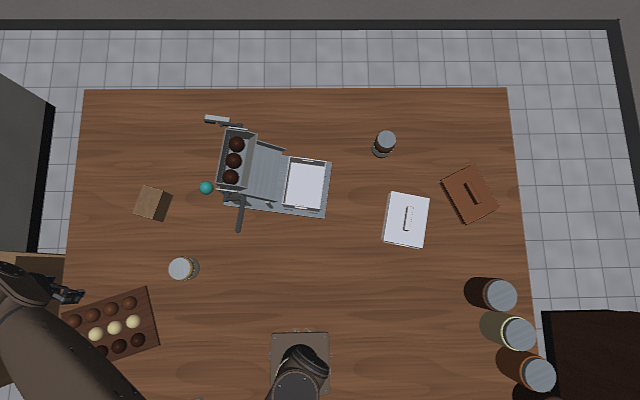

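The scene view shows the stand, tub, lid, brown decoy lid and jar. In the top view the bar is at about (240,212), the bucket at (235,158), the tub at (305,185) and the white lid at (407,220). The carton is at (153,203), the tin at (183,268) and the jar at (385,143). Stand -y points to image right and its -x side faces the robot.

```bash
python3 - <<'E'
from h import *
import pickle
def rect(P): 
    (c,wh,a)=cv2.minAreaRect((P[:,:2]).astype(np.float32)); return np.round(c,1),np.round(wh,1),round(a,2),len(P)
for n,boxes in (("top",dict(lid=(375,185,440,255),tub=(278,148,335,218),bar=(232,195,252,235),bucket=(210,120,262,192),plate=(215,185,335,222),jar=(365,125,400,160),tin=(165,252,203,283),carton=(130,180,175,225))),("scene",dict(lid=(212,240,270,290),tub=(310,212,372,268),bar=(400,175,436,202)))):
    s=pickle.load(open(n+"0.pkl","rb"));C=cloud(s);
    for k,(a,b,c,d) in boxes.items():
        P=C[b:d,a:c].reshape(-1,3);I=s["frame"][b:d,a:c].reshape(-1,3).astype(int);m=s["depth"][b:d,a:c].ravel()>0
        P,I=P[m],I[m]
        if k=="lid":
            q=P[(P[:,2]>20)&(P[:,2]<36)];print(n,k,"sheet",rect(q),np.median(q[:,2]))
            q=P[(P[:,2]>45)];print("  grip",rect(q),np.median(q[:,2]))
        elif k=="tub":
            q=P[(P[:,2]>64)&(P[:,2]<85)&(I.min(1)>130)];print(n,k,rect(q),np.median(q[:,2]))
            q=P[P[:,2]<20];print("  low",rect(q))
        elif k=="bar":
            q=P[P[:,2]>280];print(n,k,rect(q),np.median(q[:,2]),q.min(0).round(),q.max(0).round())
        elif k=="plate":
            q=P[(P[:,2]>4)&(P[:,2]<14)];print(n,k,rect(q),cv2.boxPoints(cv2.minAreaRect(q[:,:2].astype(np.float32))).round())
        else:
            q=P[P[:,2]>(200 if k=="bucket" else 30)];print(n,k,rect(q),q[:,2].max(),np.median(q[:,2]))
E
```

```text
top lid sheet (array([ 464.6, -376.9]), array([139.7, 179. ]), 78.07, 1858) 27.079084830200372
  grip (array([ 464.4, -375.9]), array([19.3, 83. ]), 77.88, 140) 54.87036758580939
top tub (array([589.8, -23.2]), array([128.2, 170.3]), 81.4, 149) 72.76833564485537
  low (array([607.3, -28.5]), array([201.6, 258. ]), 88.78, 3428)
top bar (array([452.9, 140.9]), array([100.4,  33.7]), 6.31, 215) 308.43423927779145 [402. 128. 281.] [501. 163. 314.]
top bucket (array([632.4, 168.1]), array([216.7, 135.7]), 7.41, 2230) 291.2685117686492 248.29295395656402
top plate (array([530.7,  82.8]), array([419.9, 129.4]), 89.23, 1552) [[ 463. -126.]
 [ 593. -128.]
 [ 598.  292.]
 [ 469.  294.]]
top jar (array([ 723.8, -302.7]), array([67.1, 68.3]), 24.54, 453) 116.41964438885293 106.57032945740389
top tin (array([309.1, 371.7]), array([73.6, 72.8]), 0.82, 559) 96.41446526424306 88.04969387046435
top carton (array([527. , 489.5]), array([ 74. , 100.4]), 73.48, 875) 98.93379469198999 88.11706439782802
scene lid sheet (array([ 467.1, -374.5]), array([138. , 184.1]), 77.93, 1211) 29.065336096904048
  grip (array([ 467.2, -374.9]), array([17.9, 84.7]), 78.14, 96) 56.309988371582506
scene tub (array([596.9,   1.4]), array([178. , 186.6]), 81.63, 237) 72.3547674544426
  low (array([536.2,  21.1]), array([244.4, 370.3]), 57.56, 2107)
scene bar (array([727.2, 206. ]), array([100.5,  23. ]), 78.63, 90) 287.876150199448 [706. 159. 280.] [746. 255. 294.]
```

```bash
cat >> h.py <<'E'
def frame(deg): # jaw axis (tool y) at stand y; deg = x-axis yaw of the thing
    a=np.radians(deg);u=np.array([np.cos(a),np.sin(a),0]);v=np.array([-np.sin(a),np.cos(a),0])
    return u,v,R.from_matrix(np.c_[[0,0,-1],v,u])
E
python3 - <<'E'
from h import *
import pickle
s=pickle.load(open("top0.pkl","rb"));C=cloud(s);P=C[195:235,228:256].reshape(-1,3)
q=P[P[:,2]>300];print(len(q),np.polyfit(q[:,0],q[:,1],1))
for x in range(400,520,15):
    t=P[(P[:,2]>285)&(abs(P[:,0]-x)<7)]
    if len(t): print(x,t[:,1].min().round(1),t[:,1].max().round(1),t[:,2].max().round(1),len(t))
b=C[125:195,205:262];I=s["frame"][125:195,205:262].astype(int)
m=((I.sum(2)<130)&(I[...,0]>I[...,2]+8)&(b[...,2]>200)).astype(np.uint8)
n,l,st,ce=cv2.connectedComponentsWithStats(m)
for i in range(1,n):
    if st[i,4]>40: print(ce[i].round(1),st[i,4],b[l==i].mean(0).round(1))
u,v,Rt=frame(-8.6)
tub=np.array([589.8,-23.2,8]);piv=tub+205*v;piv[2]=240;print("piv",piv)
for q_ in (0,.2,.4,.8,1.1,1.4,1.45):
    print(q_,(piv-165*u-90*np.cos(.785-q_)*v+[0,0,90*np.sin(.785-q_)]).round(1))
print(delta([447,141,350],Rt))
E
```

```text
203 [   0.61998548 -142.58493573]
400 142.5 152.5 311.9 10
415 139.7 152.7 312.8 27
430 137.4 150.9 313.6 28
445 135.1 148.1 312.7 27
460 132.5 146.3 312.6 28
475 130.7 143.8 313.3 29
490 128.5 158.7 311.4 36
505 131.1 155.2 308.7 7
[31.1 18.8] 176 [666.2 171.2 248.8]
[28.1 35.3] 177 [614.2 176.9 255.4]
[25.  51.8] 170 [565.  184.3 255.9]
piv [620.45474541 179.49505811 240.        ]
0 [447.8 141.2 303.6]
0.2 [446.1 130.  289.7]
0.4 [444.8 121.7 273.8]
0.8 [443.9 115.2 238.7]
1.1 [444.5 119.6 212.1]
1.4 [446.3 131.5 188.1]
1.45 [446.7 134.1 184.5]
(array([-10.03, -36.72,  35.39]), array([-14.9,  -0. ,   0.1]))
```

{"method": "drive_tool", "body": {"series": [[-6,0,0,0,0,0,0],[-10,-5,5,-5,0,0,0],[-10,-9.5,9.2,-8,0,0,0],[-10,-14,13.5,-14.9,0,0,0],[-10,-18.3,17.7,-14.9,0,0,0],[-10,-22.6,22,-14.9,0,0,0],[-10,-27,26.3,-14.9,0,0,0],[-10,-31.3,30.5,-14.9,0,0,0]]}}

```text
time_s: 1.1
tool_pos: [420.9, 215.9, 349.2]
ee_rot: [0.705, 0.052, 0.706, -0.053]
ft_force: [1.1, 0.4, -0.8]
finger_gap: 0.0
```

```bash
python3 - <<'E'
from h import *
u,v,Rt=frame(-8.6);st=sense();print(st["time_s"],st["tool_pos"])
print(delta([447,141,350],Rt),delta([447,141,335],Rt))
E
```

```text
1.1 [420.93827891 215.87309011 349.24474985]
(array([-0.06, -7.02,  3.69]), array([ 0. , -0.1,  0.1])) (array([ 1.44, -7.01,  3.69]), array([ 0. , -0.1,  0.1]))
```

{"method": "drive_tool", "body": {"series": [[0,-5,2.6,0,0,0,0],[0,-7,3.7,0,0,0,0],[0,-7,3.7,0,0,0,0],[0.8,-7,3.7,0,0,0,0],[1.4,-7,3.7,0,0,0,0],[1.8,-7.05,3.7,0,0,0,0],[2.1,-7.2,3.7,0,0,0,0],[2.4,-7.4,3.7,0,0,0,0]]}}

```text
time_s: 2.1
tool_pos: [446.3, 139.1, 327.9]
ee_rot: [0.705, 0.054, 0.705, -0.051]
ft_force: [-4.6, 6.4, 12.0]
finger_gap: 0.0
```

```bash
python3 - <<'E'
from h import *
u,v,Rt=frame(-8.6);st=sense();print(st["time_s"],st["tool_pos"],st["ft_force"])
p=np.array([620.45,179.5,240])-165*u
for q in (0.1,.2,.3,.45,.6,.8,1,1.1,1.2,1.3,1.4,1.45): print(q,delta(p-90*np.cos(.785-q)*v+[0,0,90*np.sin(.785-q)+26],Rt)[0])
E
```

```text
2.1 [446.32801617 139.14616478 327.89281377] [-4.57594974  6.39368909 11.97996027]
0.1 [ 0.49 -0.38  0.11]
0.2 [ 1.22 -0.91  0.11]
0.3 [ 1.99 -1.38  0.11]
0.45 [ 3.22 -1.92  0.11]
0.6 [ 4.53 -2.27  0.11]
0.8 [ 6.32 -2.43  0.11]
1 [ 8.1  -2.23  0.11]
1.1 [ 8.97 -2.    0.12]
1.2 [ 9.81 -1.68  0.12]
1.3 [10.62 -1.28  0.12]
1.4 [11.38 -0.8   0.12]
1.45 [11.74 -0.53  0.12]
```

{"method": "drive_tool", "body": {"series": [[0.5,-0.4,0.1,0,0,0,0],[1.2,-0.9,0.1,0,0,0,0],[2,-1.4,0.1,0,0,0,0],[3.2,-1.9,0.1,0,0,0,0],[4.5,-2.3,0.1,0,0,0,0],[5.4,-2.4,0.1,0,0,0,0],[6.3,-2.4,0.1,0,0,0,0],[7.2,-2.4,0.1,0,0,0,0]]}}

```text
time_s: 3.1
tool_pos: [444.9, 113.5, 258.1]
ee_rot: [0.707, 0.052, 0.704, -0.053]
ft_force: [-1.3, -6.2, 7.9]
finger_gap: -0.001
```

```bash
python3 - <<'E'
from h import *
u,v,Rt=frame(-8.6);st=sense();print(st["time_s"],st["tool_pos"],st["ft_force"])
p=np.array([620.45,179.5,240])-165*u
for q in (.9,1,1.1,1.2,1.3,1.4,1.45): print(q,delta(p-90*np.cos(.785-q)*v+[0,0,90*np.sin(.785-q)+26],Rt)[0])
E
```

```text
3.1 [444.91880321 113.51310084 258.13337103] [-1.30753767 -6.23099192  7.90425332]
0.9 [ 0.25  0.21 -0.13]
1 [ 1.13  0.36 -0.13]
1.1 [ 2.    0.6  -0.14]
1.2 [ 2.84  0.92 -0.14]
1.3 [ 3.64  1.32 -0.14]
1.4 [ 4.4   1.81 -0.14]
1.45 [ 4.76  2.07 -0.15]
```

{"method": "drive_tool", "body": {"series": [[1.1,0.4,0,0,0,0,0],[2,0.6,0,0,0,0,0],[2.8,0.9,0,0,0,0,0],[3.6,1.3,0,0,0,0,0],[4.2,1.7,0,0,0,0,0],[4.6,1.9,0,0,0,0,0],[4.6,1.9,0,0,0,0,0],[4.6,1.9,0,0,0,0,0]]}}

```text
time_s: 4.1
tool_pos: [449.2, 131.2, 214.2]
ee_rot: [0.708, 0.05, 0.702, -0.054]
ft_force: [-1.0, -4.4, 6.5]
finger_gap: 0.002
```

{"method": "drive_tool", "body": {"series": [[0,0,0,0,0,0,0],[0,0,0,0,0,0,0],[0,0,0,0,0,0,0],[0,0,0,0,0,0,0],[0,0,0,0,0,0,0],[0,0,0,0,0,0,0],[0,0,0,0,0,0,0],[0,0,0,0,0,0,0]]}}

```text
time_s: 5.1
tool_pos: [449.5, 130.4, 215.9]
ee_rot: [0.708, 0.049, 0.702, -0.054]
ft_force: [-3.2, -4.0, 6.7]
finger_gap: 0.0
```

```bash
python3 - <<'E'
from h import *
st=sense();print(st["time_s"],st["tool_pos"],st["ft_force"])
a=snapshot("scene");b=snapshot("top")
i=np.vstack([cv2.resize(a["frame"][140:280,280:460],(720,560))]);save({"frame":i},"tip_s")
save({"frame":cv2.resize(b["frame"][110:230,190:345],(775,600))},"tip_t")
E
```

```text
5.1 [449.5071292  130.37722713 215.93749722] [-3.21312026 -3.98945891  6.68843605]
```

View pics/tip_s.png

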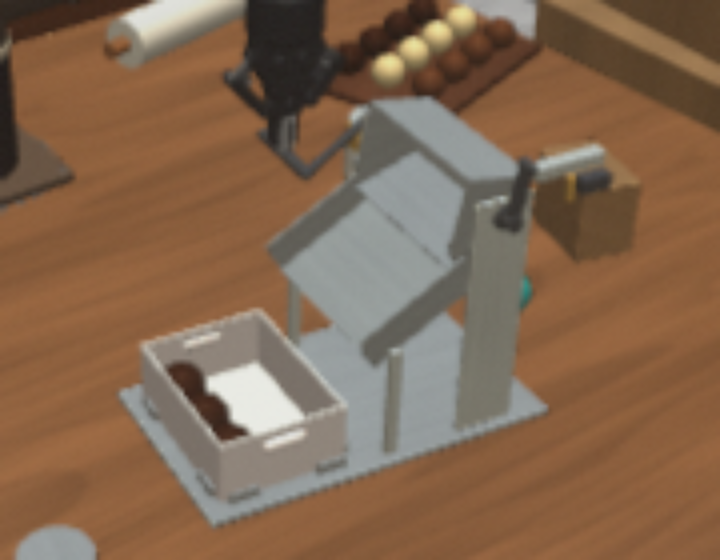

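The view shows the bucket tipped, with three dark balls in a row in the tub from (185,380) to (230,430). Next I let the bar up.

{"method": "drive_tool", "body": {"series": [[-2,-1.2,0,0,0,0,0],[-5,-2,0,0,0,0,0],[-9,-1.2,0,0,0,0,0],[-13,0,0,0,0,0,0],[-15.5,0,0,0,0,0,0],[-15.5,0,0,0,0,0,0],[-15.5,-5,0,0,0,0,0],[-15.5,-10,0,0,0,0,0]]}}

```text
time_s: 6.2
tool_pos: [432.9, 32.1, 369.5]
ee_rot: [0.707, 0.048, 0.703, -0.054]
ft_force: [1.5, 0.1, 0.5]
finger_gap: -0.003
```

```bash
python3 - <<'E'
from h import *
st=sense();print(st["time_s"],st["tool_pos"],st["ft_force"])
a=snapshot("scene");b=snapshot("top")
save({"frame":np.vstack([cv2.resize(a["frame"][150:270,300:460],(400,300)),cv2.resize(b["frame"][110:230,190:350],(400,300))])},"ret")
C=cloud(b);P=C[195:240,215:256].reshape(-1,3);q=P[(P[:,2]>270)&(P[:,2]<320)]
for x in (415,430,445,460):
    t=q[abs(q[:,0]-x)<7]
    if len(t): print(x,t[:,1].min().round(1),t[:,1].max().round(1),t[:,2].max().round(1),len(t))
I=b["frame"].astype(int)[150:215,280:335];T=C[150:215,280:335]
m=((I.sum(2)<150)).astype(np.uint8);u,v,Rt=frame(-8.6)
print(m.sum())
n,l,s2,ce=cv2.connectedComponentsWithStats(m)
for i in range(1,n):
    if s2[i,4]>20: p=T[l==i];d=p-[589.8,-23.2,8];print(s2[i,4],ce[i].round(),(d@u).min().round(),(d@u).max().round(),(d@v).min().round(),(d@v).max().round(),d[:,2].max().round())
W=(I.min(2)>120)&(T[...,2]>66)&(T[...,2]<85);print(cv2.minAreaRect(T[W][:,:2].astype(np.float32)))
u,v,Rt=frame(-12);print(delta([466,-375.5,340],Rt))
E
```

```text
6.2 [432.90027069  32.0987328  369.45861622] [1.49265414 0.07179137 0.54889148]
519
124 [37. 22.] 27.0 70.0 -59.0 -16.0 52.0
126 [35. 36.] -270.0 18.0 -72.0 -16.0 1263.0
87 [19. 50.] -186.0 -129.0 -34.0 -15.0 633.0
24 [ 9. 49.] -178.0 -143.0 -11.0 -10.0 629.0
126 [33. 50.] -270.0 -32.0 -72.0 -16.0 1263.0
((590.0293579101562, -25.761642456054688), (127.89156341552734, 169.12298583984375), 81.34122467041016)
(array([  3.36, -39.51,   9.37]), array([3.3, 0.4, 0.5]))
```

View pics/ret.png

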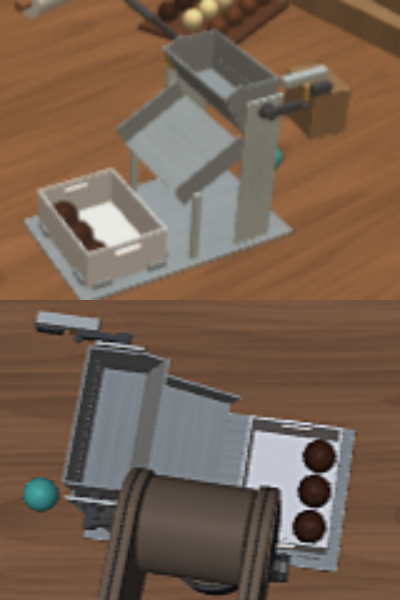

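Bucket home, and the three balls lie in the tub along its -y wall. Moving to the lid.

{"method": "drive_tool", "body": {"series": [[0,-5,1.2,1,0,0,1],[0,-10.5,2.5,2,0,0,1],[1,-16.5,3.9,3.3,0.4,0.5,1],[3,-22.5,5.3,3.3,0.4,0.5,1],[6,-28,6.6,3.3,0.4,0.5,1],[10,-33,7.8,3.3,0.4,0.5,1],[14,-37,8.8,3.3,0.4,0.5,1],[18,-39.5,9.4,3.3,0.4,0.5,1]]}}

```text
time_s: 7.3
tool_pos: [466.4, -377.8, 190.1]
ee_rot: [0.702, 0.075, 0.704, -0.074]
ft_force: [0.1, 0.6, -0.5]
finger_gap: 0.999
```

```bash
python3 - <<'E'
from h import *
st=sense();print(st["time_s"],st["tool_pos"],st["ft_force"],st["finger_gap"])
a=snapshot("scene");C=cloud(a)
P=C[240:290,212:270].reshape(-1,3);q=P[(P[:,2]>45)&(P[:,2]<65)];print(cv2.minAreaRect(q[:,:2].astype(np.float32)),len(q))
b=snapshot("top");C=cloud(b)
# tub, unobstructed bucket bar
I=b["frame"].astype(int)[150:215,275:335];T=C[150:215,275:335]
W=(I.min(2)>120)&(T[...,2]>66)&(T[...,2]<85);print("tub",cv2.minAreaRect(T[W][:,:2].astype(np.float32)),W.sum())
P=C[195:240,215:256].reshape(-1,3);q=P[(P[:,2]>270)&(P[:,2]<320)];t=q[abs(q[:,0]-445)<7];print("bar",t.min(0),t.max(0))
u,v,Rt=frame(-12);print(delta([466,-375.5,110],Rt),delta([466,-375.5,50],Rt))
E
```

```text
7.3 [ 466.43975846 -377.84458269  190.07434481] [ 0.07741272  0.60735773 -0.51804391] 0.9992662059940903
((466.620361328125, -374.2772216796875), (18.420276641845703, 85.24788665771484), 77.94569396972656) 94
tub ((588.997314453125, -25.62334442138672), (127.90447235107422, 170.3495635986328), 81.27376556396484) 166
bar [438.45621716 134.93507529 302.31638747] [451.99819845 148.46189003 311.51192491]
(array([ 7.52, -0.  ,  0.27]), array([-0.1, -0.7, -0.4])) (array([13.52, -0.05,  0.34]), array([-0.1, -0.7, -0.4]))
```

{"method": "drive_tool", "body": {"series": [[5,0,0.2,0,-0.7,-0.4,1],[9,0,0.3,0,-0.7,-0.4,1],[11.5,0,0.3,0,-0.7,-0.4,1],[13.5,0,0.3,0,-0.7,-0.4,1],[13.5,0,0.3,0,-0.7,-0.4,1],[13.5,0,0.3,0,-0.7,-0.4,0.6],[13.5,0,0.3,0,-0.7,-0.4,0],[13.5,0,0.3,0,-0.7,-0.4,0]], "newtons": 60}}

```text
time_s: 8.4
tool_pos: [466.2, -375.5, 51.3]
ee_rot: [0.704, 0.074, 0.702, -0.075]
ft_force: [-0.9, -0.2, 0.1]
finger_gap: 0.376
```

{"method": "drive_tool", "body": {"series": [[0,0,0,0,0,0,0],[0,0,0,0,0,0,0],[0,0,0,0,0,0,0],[-1,0,0,0,0,0,0],[-4,0,0,0,0,0,0],[-9,0,0,0,0,0,0],[-14,0,0,0,0,0,0],[-16,0,0,0,0,0,0]], "newtons": 60}}

```text
time_s: 9.4
tool_pos: [466.9, -376.4, 215.5]
ee_rot: [0.706, 0.073, 0.701, -0.076]
ft_force: [0.7, -0.3, -1.2]
finger_gap: 0.195
```

```bash
python3 - <<'E'
from h import *
st=sense();print(st["time_s"],st["tool_pos"],st["ft_force"],st["finger_gap"])
a=snapshot("scene");b=snapshot("top");C=cloud(a)
save({"frame":np.hstack([a["frame"][130:330,180:380],b["frame"][120:320,280:480]])},"held")
u,v,Rt=frame(-8.7);print(delta([589.4,-25.7,200],Rt))
E
```

```text
9.4 [ 466.92205388 -376.43414812  215.50271588] [ 0.6669941  -0.27203969 -1.17401771] 0.1950820485798267
(array([ 1.31, 36.85,  4.63]), array([-3.4,  0.4,  0.2]))
```

View pics/held.png

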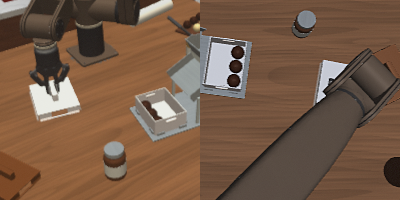

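{"method": "drive_tool", "body": {"series": [[0,4,0.5,0,0,0,0],[0,9,1.1,-1,0,0,0],[0,15,1.9,-2,0.4,0.2,0],[0,21,2.6,-3.4,0.4,0.2,0],[0,27,3.4,-3.4,0.4,0.2,0],[1,32,4,-3.4,0.4,0.2,0],[3,35.5,4.5,-3.4,0.4,0.2,0],[5.5,36.9,4.6,-3.4,0.4,0.2,0]]}}

```text
time_s: 10.5
tool_pos: [588.5, -22.9, 154.6]
ee_rot: [0.703, 0.053, 0.707, -0.053]
ft_force: [-0.6, 0.2, -0.9]
finger_gap: 0.197
```

```bash
python3 - <<'E'
from h import *
st=sense();print(st["time_s"],st["tool_pos"],st["ft_force"],st["finger_gap"])
a=snapshot("scene");C=cloud(a)
st=sense();z0=st["tool_pos"][2]-26
I=a["frame"].astype(int);u,v,Rt=frame(-8.7)
d=C-np.array(st["tool_pos"]);X,Y=d@u,d@v
m=(a["depth"]>0)&(abs(C[...,2]-z0-5)<7)&(np.hypot(d[...,0],d[...,1])<135)&(I.min(2)>110)
print("lid",cv2.minAreaRect(C[m][:,:2].astype(np.float32)),m.sum(),np.median(C[m][:,2]),z0+3)
A=np.c_[C[m],np.ones(m.sum())];
pl=np.linalg.lstsq(np.c_[C[m][:,:2],np.ones(m.sum())],C[m][:,2],rcond=None)[0];print("tilt",pl[:2])
m2=(a["depth"]>0)&(abs(C[...,2]-73)<7)&(np.hypot(C[...,0]-589,C[...,1]+26)<125);q=C[m2]-[589.4,-25.7,73]
print("rim u",np.percentile(q@u,[1,99]),"v",np.percentile(q@v,[1,99]),m2.sum())
save({"frame":cv2.resize(a["frame"][170:290,290:450],(800,600))},"hov")
print(delta([589.4,-25.7,150],Rt),delta([589.4,-25.7,110],Rt))
E
```

```text
10.5 [588.50610275 -22.92723943 154.63287204] [-0.58663241  0.23240318 -0.91292263] 0.19694172270541155
lid ((592.6284790039062, 7.013954162597656), (205.12368774414062, 182.36227416992188), 81.89424896240234) 1098 131.720720563307 127.07192480680033
tilt [-0.00515606 -0.00981745]
rim u [-81.59796937  88.68491562] v [-62.98988733  66.17750833] 159
(array([ 0.  , -0.34,  0.4 ]), array([ 0.1, -0.7, -0.1])) (array([ 4.  , -0.35,  0.44]), array([ 0.1, -0.7, -0.1]))
```

View pics/hov.png

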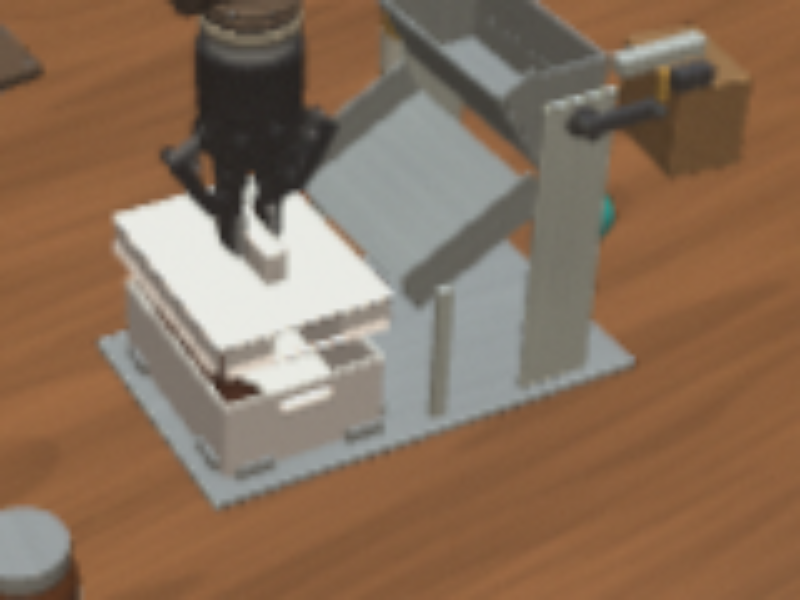

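The lid hovers level over the tub. The fit picked up the chute, so I redo it restricted to the lid's free edges.

```bash
python3 - <<'E'
from h import *
st=sense();T=np.array(st["tool_pos"]);u,v,Rt=frame(-8.7)
a=snapshot("scene");C=cloud(a);I=a["frame"].astype(int)
d=C-T;X,Y=d@u,d@v
base=(a["depth"]>0)&(abs(C[...,2]-131)<5)&(I.min(2)>170)&(np.hypot(X,Y)<130)
m=base&(Y<55)&(Y>-60);print("lid u",[ (round(X[m&(abs(Y-y)<8)].min(),1),round(X[m&(abs(Y-y)<8)].max(),1)) for y in (-45,-25,0,25,45)])
m=base&(abs(X)<80);print("lid v",[ (round(Y[m&(abs(X-x)<8)].min(),1),round(Y[m&(abs(X-x)<8)].max(),1)) for x in (-60,-30,30,60)])
m2=(a["depth"]>0)&(abs(C[...,2]-75)<4)&(I.min(2)>100);print("rim max u rel TCP",np.percentile(X[m2&(abs(Y)<50)&(abs(X)<110)],[1,99]),"min v",np.percentile(Y[m2&(abs(X)<70)&(abs(Y)<90)],[1,99]))
for t in ([591.5,-25.2,150],[591.5,-25.2,112],[591.5,-25.2,96]):print(delta(t,Rt))
E
```

```text
lid u [(np.float64(-87.6), np.float64(90.0)), (np.float64(-86.4), np.float64(89.0)), (np.float64(39.0), np.float64(87.0)), (np.float64(-64.9), np.float64(87.6)), (np.float64(-79.2), np.float64(85.6))]
lid v [(np.float64(-70.0), np.float64(34.4)), (np.float64(-70.1), np.float64(67.5)), (np.float64(-70.8), np.float64(64.4)), (np.float64(-69.3), np.float64(66.5))]
rim max u rel TCP [83.86696328 91.89278454] min v [-67.17255569  63.54848529]
(array([ 0.12, -0.12,  0.61]), array([ 0.1, -0.8, -0.1]))
(array([ 3.92, -0.13,  0.66]), array([ 0.1, -0.8, -0.1]))
(array([ 5.52, -0.13,  0.68]), array([ 0.1, -0.8, -0.1]))
```

```bash
python3 - <<'E'
from h import *
u,v,Rt=frame(-8.7)
for z in (150,130,120,112,100):print(z,delta([592.2,-24.7,z],Rt))
E
```

```text
150 (array([ 0.12, -0.06,  0.67]), array([ 0.1, -0.8, -0.1]))
130 (array([ 2.12, -0.07,  0.69]), array([ 0.1, -0.8, -0.1]))
120 (array([ 3.12, -0.07,  0.71]), array([ 0.1, -0.8, -0.1]))
112 (array([ 3.92, -0.07,  0.72]), array([ 0.1, -0.8, -0.1]))
100 (array([ 5.12, -0.07,  0.73]), array([ 0.1, -0.8, -0.1]))
```

{"method": "drive_tool", "body": {"series": [[0,0,0.7,0,-0.8,0,0],[0,-0.1,0.7,0,-0.8,0,0],[1,-0.1,0.7,0,-0.8,0,0],[2,-0.1,0.7,0,-0.8,0,0],[2.7,-0.1,0.7,0,-0.8,0,0],[3.2,-0.1,0.7,0,-0.8,0,0],[3.7,-0.1,0.7,0,-0.8,0,0],[3.7,-0.1,0.7,0,-0.8,0,0]]}}

```text
time_s: 11.6
tool_pos: [591.7, -24.9, 113.7]
ee_rot: [0.705, 0.053, 0.705, -0.053]
ft_force: [-0.4, -0.8, -0.6]
finger_gap: 0.195
```

```bash
python3 - <<'E'
from h import *
u,v,Rt=frame(-8.7);st=sense();print(st["time_s"],st["tool_pos"],st["ft_force"],st["wrist_torque"])
for z in (110,100,96):print(z,delta([592.2,-24.7,z],Rt))
a=snapshot("scene");save({"frame":cv2.resize(a["frame"][200:280,300:400],(800,640))[:600]},"on")
E
```

```text
11.6 [591.74498372 -24.87324357 113.74771185] [-0.40403083 -0.79135285 -0.64428551] [ 0.01633759 -0.00178446 -0.00264567]
110 (array([0.37, 0.02, 0.04]), array([ 0.1, -0. , -0.1]))
100 (array([1.37, 0.02, 0.04]), array([ 0.1, -0. , -0.1]))
96 (array([1.77, 0.02, 0.04]), array([ 0.1, -0. , -0.1]))
```

View pics/on.png

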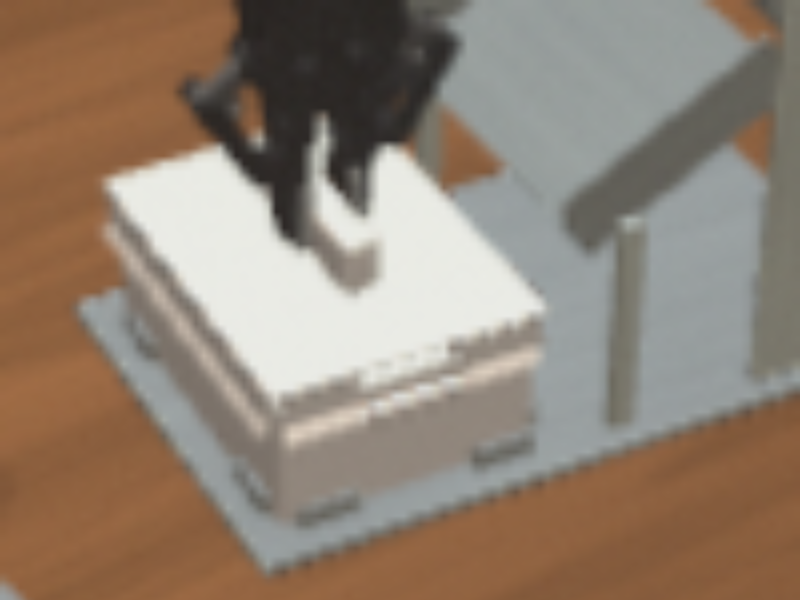

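The skirt is already around the rim all round, with no side force. Pressing down.

{"method": "drive_tool", "body": {"series": [[0.3,0,0,0,0,0,0],[0.6,0,0,0,0,0,0],[0.9,0,0,0,0,0,0],[1.2,0,0,0,0,0,0],[1.4,0,0,0,0,0,0],[1.5,0,0,0,0,0,0],[1.6,0,0,0,0,0,0],[1.6,0,0,0,0,0,0]]}}

```text
time_s: 12.65
tool_pos: [591.7, -24.7, 100.2]
ee_rot: [0.705, 0.053, 0.706, -0.052]
ft_force: [-7.8, 2.0, 11.2]
finger_gap: 0.199
```

```bash
python3 - <<'E'
from h import *
st=sense();print(st["time_s"],st["tool_pos"],st["ft_force"],st["finger_gap"],delta(st["tool_pos"],frame(-8.7)[2]))
E
```

```text
12.65 [591.70364521 -24.67246104 100.18730483] [-7.81928928  1.99464599 11.21866338] 0.1988960239333788 (array([0., 0., 0.]), array([ 0.1, -0.1, -0.1]))
```

{"method": "drive_tool", "body": {"series": [[0.3,0,0,0,0,0,0],[0.5,0,0,0,0,0,0],[0.6,0,0,0,0,0,0],[0.7,0,0,0,0,0,0],[0.7,0,0,0,0,0,0],[0.3,0,0,0,0,0,0],[0,0,0,0,0,0,0],[0,0,0,0,0,0,0]]}}

```text
time_s: 13.65
tool_pos: [591.7, -24.6, 100.2]
ee_rot: [0.705, 0.053, 0.706, -0.052]
ft_force: [-2.5, 0.2, 3.2]
finger_gap: 0.195
```

{"method": "drive_tool", "body": {"series": [[0,0,0,0,0,0,0.5],[0,0,0,0,0,0,1],[0,0,0,0,0,0,1],[0,0,0,0,0,0,1],[-1,0,0,0,0,0,1],[-4,0,0,0,0,0,1],[-9,0,0,0,0,0,1],[-12,0,0,0,0,0,1]]}}

```text
time_s: 14.65
tool_pos: [592.9, -25.0, 224.1]
ee_rot: [0.706, 0.053, 0.704, -0.053]
ft_force: [-0.4, -0.1, 0.3]
finger_gap: 1.002
```

{"method": "drive_tool", "body": {"series": [[-4,0,-2,0,0,0,1],[-8,0,-6,0,0,0,1],[-10,-5,-10,0,0,0,1],[-10,-10,-13,0,0,0,1],[-10,-15,-13,0,0,0,1],[-10,-20,-13,0,0,0,1],[-10,-22,-13,0,0,0,1],[-10,-22,-13,0,0,0,1]]}}

```text
time_s: 15.65
tool_pos: [431.2, -223.7, 323.8]
ee_rot: [0.706, 0.054, 0.704, -0.053]
ft_force: [0.2, 1.0, -0.3]
finger_gap: 1.0
```

```bash
python3 - <<'E'
from h import *
st=sense();print(st["time_s"],st["tool_pos"],st["ft_force"])
a=snapshot("scene");b=snapshot("top");save({"frame":np.hstack([cv2.resize(a["frame"][195:275,305:385],(400,400)),cv2.resize(b["frame"][130:230,260:360],(400,400))])},"fin")
u,v,_=frame(-8.7)
for n,s in (("scene",a),("top",b)):
    C=cloud(s);I=s["frame"].astype(int);d=C-[590.5,-25.2,76];X,Y,Z=d@u,d@v,d[...,2]
    k=(s["depth"]>0)&(np.hypot(X,Y)<125)&(I.min(2)>110)
    m=k&(abs(Z)<8)&(abs(X)<105)&(abs(Y)<85)
    pl=np.linalg.lstsq(np.c_[X[m],Y[m],np.ones(m.sum())],C[...,2][m],rcond=None)[0]
    g=k&(abs(Z-28)<10)&(abs(X)<55)&(abs(Y)<25)
    print(n,"sheet",cv2.minAreaRect(C[m][:,:2].astype(np.float32)),np.median(C[...,2][m]),"tilt",pl[:2],"grip",cv2.minAreaRect(C[g][:,:2].astype(np.float32)),np.median(C[...,2][g]))
    q=(s["depth"]>0)&(abs(C[...,2]-8)<6)&(abs(X)<140)&(Y<-60)&(Y>-120);print("plate z",np.median(C[...,2][q]))
C=cloud(b);P=C[195:240,215:256].reshape(-1,3);q=P[(P[:,2]>270)&(P[:,2]<320)];t=q[abs(q[:,0]-445)<7]
if len(t):print("bar",t.min(0),t.max(0))
E
```

```text
15.65 [ 431.15173333 -223.73474523  323.81210085] [ 0.23969543  1.04454203 -0.34668625]
scene sheet ((592.499267578125, -25.004669189453125), (141.7246856689453, 186.13394165039062), 82.06968688964844) 77.72090321661199 tilt [-0.00590841  0.00616156] grip ((594.4622802734375, -26.164691925048828), (19.179645538330078, 80.5651626586914), 82.08919525146484) 104.81644401239583
plate z 4.799407208307912
top sheet ((590.5224609375, -27.093482971191406), (138.10000610351562, 179.01187133789062), 81.37025451660156) 75.46415763707364 tilt [-0.00085922  0.00062341] grip ((589.7374267578125, -27.098711013793945), (17.79316520690918, 82.53276062011719), 81.71529388427734) 103.4496489614296
plate z 4.993607415903853
bar [438.52129821 135.17568166 303.43448782] [451.96215039 148.0430315  313.33454607]
```

View pics/fin.png

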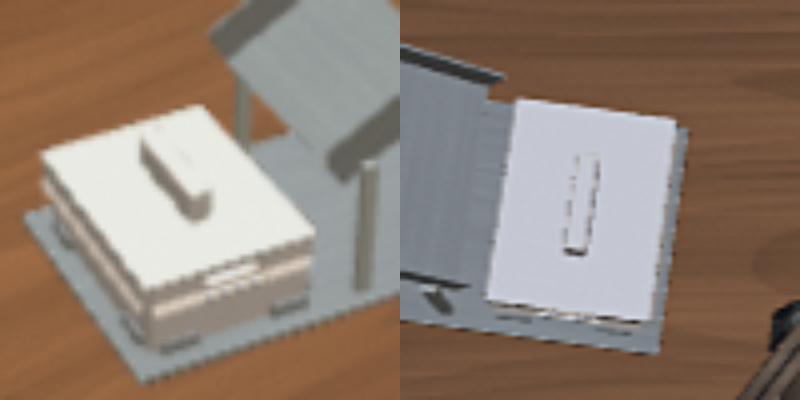

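The view shows the lid flush and level on the tub, centred, with no gap. All numbers agree with snapped: sheet top at about 76 mm, bucket bar back at its home height. Handing in.

```bash
python3 -c "
from h import *
print(close_job())"
```

```text
the job is handed in; nothing more can be done
None
```

I tipped the bucket, all three balls went into the tub, the bucket swung back home, and I pressed the lid onto the tub until it snapped. I handed the job in at about 15.8 s of the 61 s allowed; no verdict is reported.

What my last checks showed:
- **Lid:** the sheet top measured 75.5 mm (top camera) and 77.7 mm (scene camera), against 76 mm expected when snapped home. Tilt was under 0.01 rad and yaw was square to the tub within about 0.02 rad.
- **Bucket:** the lever bar was back at its home position, with its top at about 312 mm.
- **Balls:** I saw all three in the tub before putting the lid on, but they cannot be seen now.
- **Tub:** from its first measured position it moved about 2 mm when the balls fell. The lid's centre is now up to 4 mm from that position, inside the 8 mm limit. I could not measure the tub itself after the lid went on.
- **Bystanders:** the arm's path kept clear of the jar, carton and tin, and I did not re-measure them at the end.

The two cameras disagreed by 2 to 4 mm throughout, so I averaged their readings to place the lid.

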